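# Draw the safety bolt of a grille bonding fixture

### The job

The glue under the round beige speaker grille has set, so release the blue press frame of the bonding fixture: hold the red spring catch down with one fingertip and, while it is down, push the black knob of the bolt fully back towards the catch with the other fingertip. Then let go, so that the catch springs up again and locks the bolt open; the frame rises by itself once the bolt is off its lug. Grasp and lift nothing, leave the grille in its nest and do not shove the things lying about.

Things in the scene. Friction and masses are not known exactly. Their poses are not given: they have to be found in the camera images.
- fixture: L-shaped grey fixture fixed to the bench, plate top at 16 mm; origin on the bench below the bolt's line, z up. Bolt, knob and catch lie on its own y axis: knob at y = -78 mm (bolt shut), catch pad at -140 mm. Nest and press frame are at the +y end (nest centre at 35, 90 mm). A guide 35 mm high bridges the bolt at y = -44 to -28 mm; catch housing 41 mm high, 39 mm wide, y = -167 to -113 mm.
- bolt: Upright black round knob on the steel bolt, 16 mm diameter; origin at the centre of its top, 66 mm above the bench. Below it a collar (20 mm diameter) reaches from 35 down to 31 mm above the bench, where the bolt's flat bar begins. Slides 27 mm along the fixture's -y, towards the catch pad; pushing needs about 3 to 5 N with the catch down.
- bolt_slide (a joint): Slide of the bolt in m: 0 shut (its tongue over the frame's lug), 0.027 fully back. Friction keeps it where it is left. Locked within 2 mm of shut while the catch is up; off the lug from about 0.016; from 0.024 on the catch, let go, springs up into a second notch and locks the bolt open.
- safety_catch: Red ribbed press pad of the spring catch, 26 mm (fixture x) by 36 mm (fixture y, along the bolt); origin at the centre of its top, 56 mm above the bench when up, 42 mm at its lower stop. The knob's centre is 62 mm from the pad's centre when the bolt is shut, 35 mm when it is fully back.
- catch_travel (a joint): Travel of the catch in m: 0 up, 0.014 at its lower stop; moves straight down; spring 3 N when up, 8 N at the stop. From 0.006 on, the bolt is free. Between its two notches the bolt keeps the catch down at about 0.005 even when it is let go.
- frame_hinge (a joint): Blue square press frame, 148 mm wide, 8 mm thick, hinged at its far (+x) side; rad: 0 down on the grille (top 44 mm above the bench), 0.45 fully risen (its near edge then about 110 mm above the bench). Held down by the bolt only; springs raise it in about a second when the bolt is off.
- round_grille: Round beige speaker grille, 112 mm diameter, 8 mm thick, lying on a black ring in the nest under the press frame; loose. Origin at the centre of its underside. To be left there.
- spare_ring: Loose bystander: round black grille ring, 118 mm diameter, 9 mm thick, lying left of the fixture.
- glue_bottle: Loose bystander: slim red bottle with black cap, 34 mm diameter, 180 mm high, standing at the back.
- marker_pen: Loose bystander: white marker pen with black cap, 101 mm long, lying at the front right.
- trim_lever: Loose bystander: orange trim lever, 195 mm long, 28 mm wide, 9 mm thick, lying at the right, beside a fixed open carton with upright flaps (x 0.50 to 0.86, y -0.66 to -0.32 m, 0.31 m high) that the hand must clear.
- plug: Loose bystander: small white plug with wire tails, 57 x 33 x 13 mm, lying at the back right.
Not all that is in view belongs to the job. Of the things like the round_grille, leave any that is turquoise; of the rest the larger one is meant.

How it is judged:
By the outcome, as a careful person would: the job done as asked, in the order asked, and still so for the second after the job is handed in, with the robot touching nothing.
It also fails if it takes over 48 s, if anything falls off the work surface, if the arm or the gripper's body presses on something with over 40 N, if the wrist force passes 120 N, or if a joint passes its speed limit or range.

### The arm

A 7-joint arm with a two-finger parallel gripper is mounted at the origin on a cart in front of the work surface, level with it; the furniture and walls round the work are solid. World frame = base frame: x ahead of the robot, y to its left, z up, the work surface at z = 0. Lengths are in m, angles in degrees, forces in N, time in s.
With the tool pointing down it reaches from about 0.425 to 0.825 m from the base axis. Payload 3.6 kg.
Tool frame: the origin (TCP) lies between the finger pads; the fingertips stand 8 mm ahead of it and the grasp point (between the pads) lies 11 mm behind it; z points along the fingers, y is the line along which they close (so a half turn about z gives the same grasp; the last joint's range is limited). The gripper opens to 93 mm and grips with 3 to 60 N. Pads are 15 mm wide; open, the fingers measure 128 mm over their backs; the gripper's body (75 mm by 188 mm) begins 65 mm behind the grasp point.
Start: joints at [-69.929, 35.231, -0.722, 81.555, 0.464, 63.22, -2.315], TCP at [0.239, 0.604, 0.227] pointing down, gripper open.
Joint ranges: [-178.69, 178.69], [-17.37, 117.87], [-77.05, 75.6], [15.02, 138.74], [-78.02, 258.01], [0.78, 113.62], [-162.83, 162.83]. Speed limits (degrees/s): [159.86, 159.86, 180, 180, 180, 180, 180].

### API

Orientations are given as a 3x3 rotation matrix whose columns are the frame's x, y, z axes.
In Python, from station import * gives the robot as it stands. The module is installed in compiled form; this text tells all that it offers.
- The arm moves only by the tool jog_arm, never from a script. Its argument "steps" is a list of rows, each an object with "gripper": the gripper's target within -1 to 1 (fully open at 1, half-way at 0, shut at -1); "translation": the shift along the tool's x, y, z in cm, a list of three; "dr": the turn, a rotation vector about the tool's x, y, z in rad, a list of three. In form: [{"gripper": gripper, "translation": [tx, ty, tz], "dr": [rx, ry, rz]}, ...]. A call has 1 to 20 rows; each row is the pose to reach, as a shift and turn from the pose commanded when the call began, along the tool's axes at that moment; what a row does not reach only later rows make up. A row lasts 1/8 s, in which the tool goes at most 62.5 mm and 10.7 degrees, less where a joint would pass 70% of its speed; a pose out of reach is approached as far as the arm can. A call with a gripper value outside its range is refused whole. The fingers move at their own pace and stop on an object; "grip_force" is the grip in N (left out, the last holds). Time passes only in rows, so rows that repeat a pose let the fingers close. It gives the time, the measured TCP pose, the force, the opening and the grip force at its end, in the units of the state.
- sense(): the state, without advancing time (a new reading comes with each control period).
- grab_frame(name): name is "scene" or "top" or "wrist"; returns a dict with "frame" (400x640x3 uint8, blue, green, red), "K" (3x3 intrinsics, pixels), "extrinsics" (4x4, takes a point from camera to world coordinates). Camera axes: x right, y down, z forward; pixel columns grow to the right and rows downward; lengths in m; the calibration is good to about 2 mm. The wrist camera is an equidistant fisheye: a pixel r from the principal point sees the ray r / f radians off the axis. A picture is of the moment at which its call begins. There is no depth.
- close_job(): hands the job in; it is judged then, once.
The state is a dict: "clock": time; "joint_pos": joint angles; "qvel": joint speeds; "tau": joint torques, N m; "position": TCP position; "tcp_rot": TCP orientation; "force": force on the tool from outside, world axes, zero at the start; "moment": the same for the moment, N m; "gripper_width": finger opening in m; "grasp_force": force on a finger pad.
Only numpy, scipy, OpenCV 4.12 (cv2) and the standard library are available. Lean on these libraries where they do the work, as an engineer would, in place of code of your own. Each camera call takes 0.05 s, during which the arm holds its last target. There are 200 camera calls.

## Working session

There is one attempt and no reset: what is moved stays moved. The work goes in short steps, Python scripts to look and compute and a tool call to move; the robot and the scene stay as the last step left them, time stands still between calls to the robot, and variables do not carry over. Pictures are saved under pics/ and viewed, at most 10 in all, crops included, and the job is handed in when it is done.

Besides the shell and the picture viewer there is one more tool, called after "Emit:" as a command line: name --argument value ..., lists and objects as JSON in quotes. jog_arm: Moves the arm, as the interface text tells. Its arguments: {"type":"object","properties":{"steps":{"type":"array","items":{"type":"object","properties":{"gripper":{"type":"number"},"translation":{"type":"array","items":{"type":"number"}},"dr":{"type":"array","items":{"type":"number"}}}}},"grip_force":{"type":"number"}},"required":["steps"]}

```bash
mkdir -p pics; cat > h.py <<'E'
from station import *
import numpy as np, cv2
def ray(f,u,v):
    K,T=f["K"],f["extrinsics"]
    d=np.array([(u-K[0,2])/K[0,0],(v-K[1,2])/K[1,1],1.0])
    return T[:3,3],T[:3,:3]@d
def onz(f,u,v,z):
    o,d=ray(f,u,v); return o+d*(z-o[2])/d[2]
def proj(f,p):
    K,T=f["K"],f["extrinsics"]; c=T[:3,:3].T@(np.array(p)-T[:3,3]); q=K@c; return q[:2]/q[2]
E
python3 - <<'E'
from h import *
for n in ("top","scene"):
    f=grab_frame(n); cv2.imwrite(f"pics/{n}0.png",f["frame"]); print(n,f["K"].round(1).tolist(),f["extrinsics"].round(3).tolist())
s=sense(); print(s)
E
```

```text
top [[426.2, 0.0, 321.3], [0.0, 426.2, 207.7], [0.0, 0.0, 1.0]] [[0.027, -0.984, 0.178, 0.397], [-0.999, -0.031, -0.022, 0.119], [0.027, -0.177, -0.984, 1.358], [0.0, 0.0, 0.0, 1.0]]
scene [[412.3, 0.0, 328.0], [0.0, 412.3, 196.4], [0.0, 0.0, 1.0]] [[0.853, -0.191, 0.485, -0.027], [-0.521, -0.355, 0.776, -0.879], [0.024, -0.915, -0.403, 0.601], [0.0, 0.0, 0.0, 1.0]]
{'clock': 0.1, 'joint_pos': array([-69.92961563,  35.28321221,  -0.72419866,  81.63148056,
         0.46686585,  63.22019823,  -2.31599391]), 'qvel': array([-0.01101372, -0.06474586, -0.00467038, -0.29570632, -0.09892804,
       -0.01245013,  0.05259954]), 'tau': array([ 9.98891810e-04, -4.60043085e+01,  2.09771711e-01, -1.66244316e+01,
       -6.12459588e-02,  1.69594889e-02,  1.16914821e-04]), 'position': array([0.2388958 , 0.6037587 , 0.22560639]), 'tcp_rot': array([[-9.29880033e-01,  3.67862061e-01, -7.92900387e-04],
       [ 3.67862911e-01,  9.29877520e-01, -2.16258682e-03],
       [-5.82333992e-05, -2.30262494e-03, -9.99997347e-01]]), 'force': array([-0.53495923, -0.89303754,  1.26505122]), 'moment': array([-0.02407721,  0.05155868,  0.04720989]), 'grasp_force': 0.0, 'gripper_width': 0.09309773504800212}
```

View pics/top0.png

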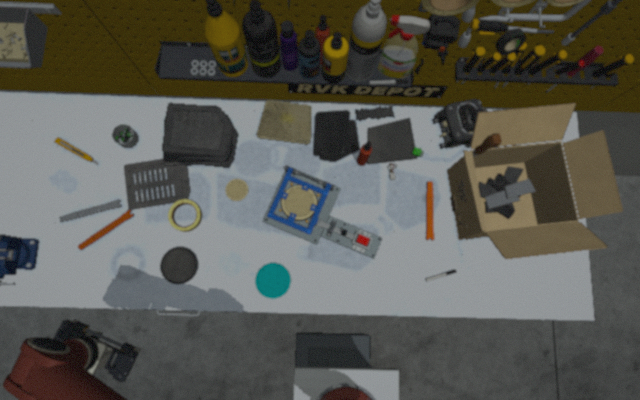

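View pics/scene0.png

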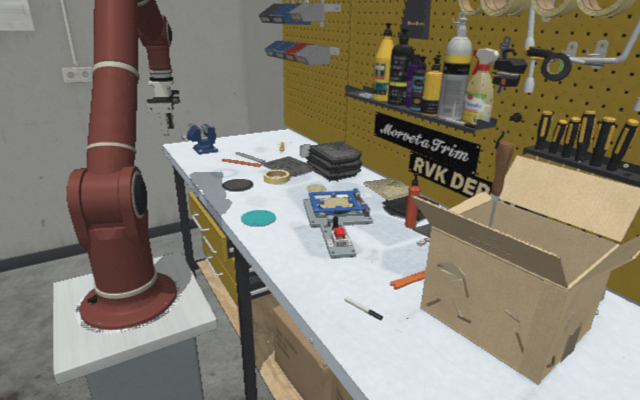

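The top picture shows the fixture at about (265-380, 165-258), with the red pad near (362,239) and the knob near (345,232). I'll enlarge both views.

```bash
python3 - <<'E'
import cv2,numpy as np
t=cv2.imread("pics/top0.png")[160:265,260:390]; s=cv2.imread("pics/scene0.png")[180:260,295:385]
a=cv2.resize(t,None,fx=6,fy=6,interpolation=cv2.INTER_CUBIC)[:600]; cv2.imwrite("pics/topc.png",a[:600,:780])
b=cv2.resize(s,None,fx=7,fy=7,interpolation=cv2.INTER_CUBIC); cv2.imwrite("pics/scenec.png",b)
E
```

```text
(no output)
```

View pics/topc.png

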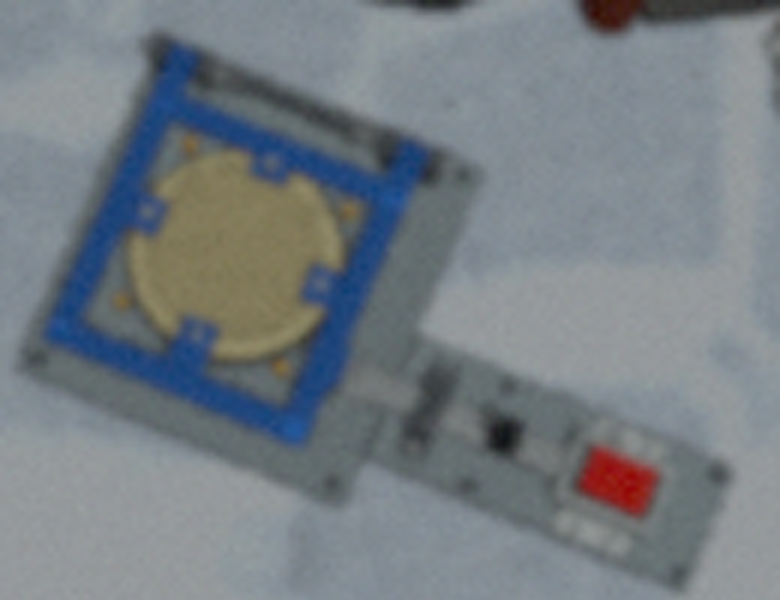

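View pics/scenec.png

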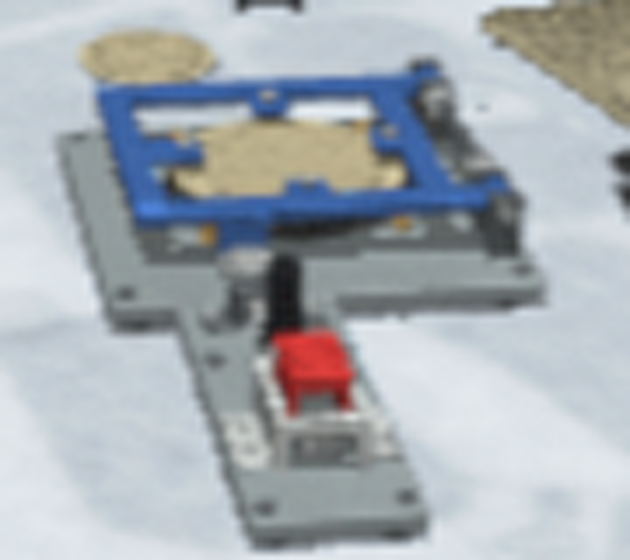

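The enlarged crops give these full-image pixels. Pad top centre is about (363,240) in the top view and (339.5,231.3) in the scene view. Knob top is about (344.5,231.5) in the top view and (335.5,217.3) in the scene view.

```bash
python3 - <<'E'
from h import *
t=grab_frame("top"); s=grab_frame("scene")
T=lambda x,y:((x+.5)/6-.5+260,(y+.5)/6-.5+160)
S=lambda x,y:((x+.5)/7-.5+295,(y+.5)/7-.5+180)
pt,kt=onz(t,*T(619,480),.056),onz(t,*T(506,430),.066)
ps,ks=onz(s,*S(313,357),.056),onz(s,*S(285,263),.066)
print(pt,kt,np.linalg.norm(pt-kt));print(ps,ks,np.linalg.norm((ps-ks)[:2]))
# plate corner holes far end (z .016) & long axis
c1,c2=onz(t,*T(718,473),.016),onz(t,*T(680,573),.016); h1,h2=onz(t,*T(508,385),.016),onz(t,*T(468,485),.016)
m1=(c1+c2)/2;m2=(h1+h2)/2
print("plate axis",m1,m2,np.degrees(np.arctan2(*(m2-m1)[[1,0]])))
for p,k in((pt,kt),(ps,ks)): print(np.degrees(np.arctan2(*(k-p)[[1,0]])))
g=onz(t,*T(240,255),.035);print(g, np.hypot(*(g-kt)[:2]))
E
```

```text
[ 0.53763552 -0.04017907  0.056     ] [0.56037383 0.0189803  0.066     ] 0.06416277717699391
[ 0.53502442 -0.04331912  0.056     ] [0.55867031 0.01529504 0.066     ] 0.06320402000004008
plate axis [ 0.52059778 -0.08755306  0.016     ] [0.56384142 0.02456618 0.016     ] 68.90870880810166
68.975390163259
68.03006911733961
[0.65272568 0.15842848 0.035     ] 0.16725626361990148
```

Emit:
jog_arm --steps '[{"gripper":0.46,"translation":[-12,-10.5,1],"dr":[0,0,0]},{"gripper":0.46,"translation":[-25,-22,2],"dr":[0,0,0]},{"gripper":0.46,"translation":[-38,-33,5],"dr":[0,0,0]},{"gripper":0.46,"translation":[-51.4,-45,9.6],"dr":[0,0,0]},{"gripper":0.46,"translation":[-51.4,-45,9.6],"dr":[0,0,0]},{"gripper":0.46,"translation":[-51.4,-45,9.6],"dr":[0,0,0]},{"gripper":0.46,"translation":[-51.4,-45,9.6],"dr":[0,0,0]},{"gripper":0.46,"translation":[-51.4,-45,9.6],"dr":[0,0,0]},{"gripper":0.46,"translation":[-51.4,-45,9.6],"dr":[0,0,0]},{"gripper":0.46,"translation":[-51.4,-45,9.6],"dr":[0,0,0]},{"gripper":0.46,"translation":[-51.4,-45,9.6],"dr":[0,0,0]},{"gripper":0.46,"translation":[-51.4,-45,9.6],"dr":[0,0,0]},{"gripper":0.46,"translation":[-51.4,-45,9.6],"dr":[0,0,0]},{"gripper":0.46,"translation":[-51.4,-45,9.6],"dr":[0,0,0]},{"gripper":0.46,"translation":[-51.4,-45,9.6],"dr":[0,0,0]},{"gripper":0.46,"translation":[-51.4,-45,9.6],"dr":[0,0,0]}]' --grip_force 15

```text
clock: 2.2
position: [0.5514, -0.0021, 0.1309]
tcp_rot: [[-0.931, 0.366, 0.0], [0.366, 0.931, 0.0], [-0.0, 0.0, -1.0]]
force: [-0.0, -0.6, -0.4]
gripper_width: 0.0678
grasp_force: 0.0
```

```bash
python3 - <<'E'
from h import *
f=grab_frame("wrist"); cv2.imwrite("pics/w1.png",f["frame"]); print(f["K"].round(1).tolist(),f["extrinsics"].round(4).tolist())
s=sense(); print(s["clock"],s["position"],s["tcp_rot"].round(4).tolist(),s["gripper_width"],s["force"],s["joint_pos"])
E
```

```text
[[309.7, 0.0, 319.5], [0.0, 309.7, 196.4], [0.0, 0.0, 1.0]] [[0.3663, 0.8984, 0.2425, 0.4845], [0.9305, -0.3535, -0.0957, 0.0248], [-0.0003, 0.2607, -0.9654, 0.2881], [0.0, 0.0, 0.0, 1.0]]
2.25 [ 0.55143003 -0.00237489  0.13087375] [[-0.9303, 0.3667, 0.0002], [0.3667, 0.9303, 0.0001], [-0.0001, 0.0002, -1.0]] 0.06780986102278042 [ 0.28089499 -0.26887939 -0.87489047] [ -2.28840407  33.07680259   0.41046378 104.60093228  -0.34360761
  42.31131341  66.79825643]
```

View pics/w1.png

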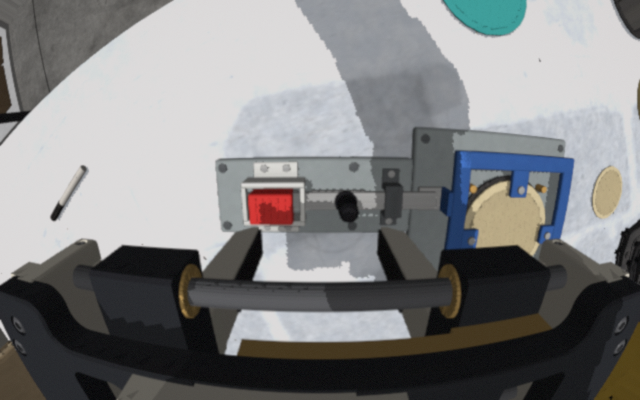

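The wrist view shows the pad at (248-293, 190-226) and the knob at (335-358, 190-222). The guide is at (383-402, 168-218). I'll enlarge that area.

```bash
python3 - <<'E'
import cv2
a=cv2.imread("pics/w1.png")[155:265,230:420]
cv2.imwrite("pics/w1c.png",cv2.resize(a,None,fx=4,fy=4,interpolation=cv2.INTER_CUBIC))
E
```

```text
(no output)
```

View pics/w1c.png

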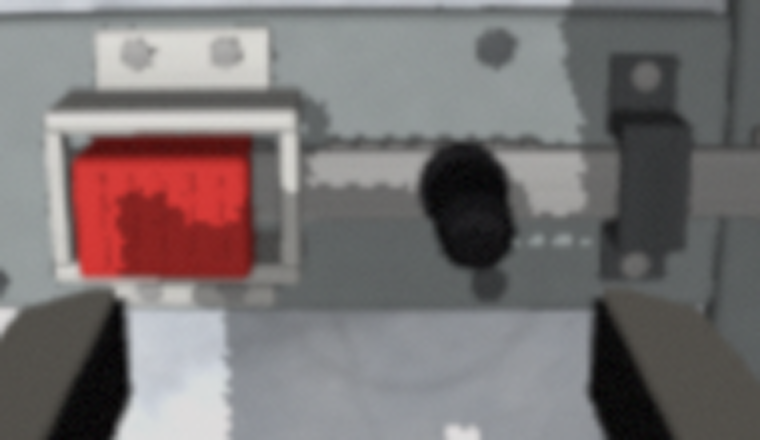

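Pad top centre is at about (270.4,208.7) and knob top centre at about (349,213.7).

```bash
python3 - <<'E'
from h import *
f=grab_frame("wrist"); s=sense();R=s["tcp_rot"];p=s["position"]
def w(x,y,z):
    u,v=(x+.5)/4-.5+230,(y+.5)/4-.5+155
    K,T=f["K"],f["extrinsics"]; a=np.array([u-K[0,2],v-K[1,2]])/K[0,0]; r=np.linalg.norm(a)
    d=T[:3,:3]@np.r_[a/r*np.sin(r),np.cos(r)]; return T[:3,3]+d*(z-T[2,3])/d[2]
P=w(163,216,.056);k=w(477,236,.066)
for n,q in(("pad",P),("knob",k),("pad c",w(75,155,.056)),("pad c",w(250,277,.056)),("guideL",w(622,125,.035)),("guideR",w(688,125,.035)),("tipA",w(122,295,.123)),("tipB",w(602,300,.123))): print(n,q.round(4),"tool mm",(R.T@(q-p)*1000).round(1))
print(np.hypot(*(P-k)[:2]),np.degrees(np.arctan2(*(k-P)[[1,0]])))
E
```

```text
pad [ 0.5379 -0.0383  0.056 ] tool mm [ -0.5 -38.2  74.8]
knob [0.5611 0.0183 0.066 ] tool mm [-1.3 22.9 64.8]
pad c [ 0.52   -0.0497  0.056 ] tool mm [ 11.9 -55.3  74.8]
pad c [ 0.556  -0.0272  0.056 ] tool mm [-13.3 -21.2  74.8]
guideL [0.56   0.0548 0.035 ] tool mm [13.1 56.6 95.8]
guideR [0.5653 0.0685 0.035 ] tool mm [13.2 71.2 95.8]
tipA [ 0.5313 -0.0307  0.123 ] tool mm [  8.5 -33.5   7.8]
tipB [0.5574 0.0335 0.123 ] tool mm [ 7.7 35.8  7.8]
0.061132709071219454 67.76004825735734
```

Emit:
jog_arm --steps '[{"gripper":0.48,"translation":[-0.1,0.1,2],"dr":[0,0,0]},{"gripper":0.48,"translation":[-0.1,0.1,4],"dr":[0,0,0]},{"gripper":0.48,"translation":[-0.1,0.1,5.5],"dr":[0,0,0]},{"gripper":0.48,"translation":[-0.1,0.1,6.2],"dr":[0,0,0]},{"gripper":0.48,"translation":[-0.1,0.1,6.6],"dr":[0,0,0]},{"gripper":0.48,"translation":[-0.1,0.1,7.0],"dr":[0,0,0]},{"gripper":0.48,"translation":[-0.1,0.1,7.4],"dr":[0,0,0]},{"gripper":0.48,"translation":[-0.1,0.1,7.8],"dr":[0,0,0]},{"gripper":0.48,"translation":[-0.1,0.1,7.8],"dr":[0,0,0]},{"gripper":0.48,"translation":[-0.1,0.1,7.8],"dr":[0,0,0]}]'

```text
clock: 3.55
position: [0.553, -0.0026, 0.0535]
tcp_rot: [[-0.93, 0.368, 0.001], [0.368, 0.93, -0.0], [-0.001, 0.0, -1.0]]
force: [-2.1, 0.1, 6.9]
gripper_width: 0.0685
grasp_force: 3.4
```

Emit:
jog_arm --steps '[{"gripper":0.4,"translation":[0,-0.1,0.1],"dr":[0,0,0]},{"gripper":0.35,"translation":[0,-0.2,0.1],"dr":[0,0,0]},{"gripper":0.3,"translation":[0,-0.35,0.1],"dr":[0,0,0]},{"gripper":0.25,"translation":[0,-0.5,0.1],"dr":[0,0,0]},{"gripper":0.2,"translation":[0,-0.6,0.1],"dr":[0,0,0]},{"gripper":0.15,"translation":[0,-0.7,0.1],"dr":[0,0,0]},{"gripper":0.1,"translation":[0,-0.8,0.1],"dr":[0,0,0]},{"gripper":0.05,"translation":[0,-0.95,0.1],"dr":[0,0,0]},{"gripper":0.0,"translation":[0,-1.05,0.1],"dr":[0,0,0]},{"gripper":-0.05,"translation":[0,-1.2,0.1],"dr":[0,0,0]},{"gripper":-0.1,"translation":[0,-1.3,0.1],"dr":[0,0,0]},{"gripper":-0.15,"translation":[0,-1.4,0.1],"dr":[0,0,0]},{"gripper":-0.2,"translation":[0,-1.55,0.1],"dr":[0,0,0]},{"gripper":-0.23,"translation":[0,-1.7,0.1],"dr":[0,0,0]},{"gripper":-0.23,"translation":[0,-1.7,0.1],"dr":[0,0,0]},{"gripper":-0.23,"translation":[0,-1.7,0.1],"dr":[0,0,0]}]'

```text
clock: 5.55
position: [0.5477, -0.0166, 0.0524]
tcp_rot: [[-0.93, 0.366, 0.002], [0.366, 0.93, 0.002], [-0.002, 0.003, -1.0]]
force: [0.0, 3.2, 5.4]
gripper_width: 0.0361
grasp_force: 8.1
```

```bash
python3 - <<'E'
from h import *
f=grab_frame("wrist")["frame"]; g=grab_frame("scene")["frame"][160:270,280:400]
cv2.imwrite("pics/w2.png",np.hstack([f[100:300,180:620], cv2.resize(g,(218,200))]))
s=sense();print(s["force"],s["gripper_width"],s["position"])
E
```

```text
[0.56520384 3.57142529 5.83942478] 0.0362225558412898 [ 0.54769068 -0.0165377   0.0524564 ]
```

View pics/w2.png

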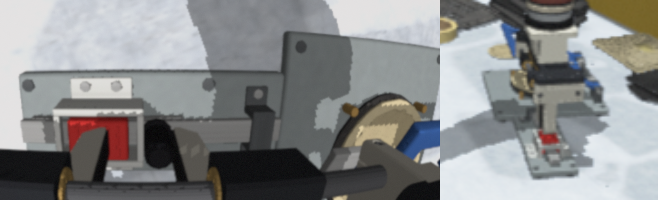

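The frame has risen (near edge up at the right of the wrist view), and the knob now stands close to the catch housing with the pad held down. I'll push a little further to confirm it is at the stop.

Emit:
jog_arm --steps '[{"gripper":-0.25,"translation":[0,-0.2,0.0],"dr":[0,0,0]},{"gripper":-0.25,"translation":[0,-0.3,0.0],"dr":[0,0,0]},{"gripper":-0.25,"translation":[0,-0.3,0.0],"dr":[0,0,0]}]'

```text
clock: 6.02
position: [0.5478, -0.0163, 0.0524]
tcp_rot: [[-0.931, 0.364, 0.005], [0.364, 0.931, 0.006], [-0.003, 0.007, -1.0]]
force: [1.7, 8.4, 2.8]
gripper_width: 0.0348
grasp_force: 10.4
```

Emit:
jog_arm --steps '[{"gripper":-0.25,"translation":[0,0.25,0],"dr":[0,0,0]},{"gripper":-0.25,"translation":[0,0.25,-0.5],"dr":[0,0,0]},{"gripper":-0.25,"translation":[0,0.25,-1],"dr":[0,0,0]},{"gripper":-0.25,"translation":[0,0.25,-1.6],"dr":[0,0,0]},{"gripper":-0.2,"translation":[0,0.3,-2.4],"dr":[0,0,0]},{"gripper":-0.2,"translation":[0,0.3,-4],"dr":[0,0,0]},{"gripper":-0.2,"translation":[0,0.3,-8],"dr":[0,0,0]},{"gripper":-0.2,"translation":[0,0.3,-12],"dr":[0,0,0]},{"gripper":-0.2,"translation":[0,0.3,-14],"dr":[0,0,0]},{"gripper":-0.2,"translation":[0,0.3,-14],"dr":[0,0,0]},{"gripper":-0.2,"translation":[0,0.3,-14],"dr":[0,0,0]},{"gripper":-0.2,"translation":[0,0.3,-14],"dr":[0,0,0]}]'

```text
clock: 7.52
position: [0.5457, -0.0187, 0.1905]
tcp_rot: [[-0.93, 0.368, -0.003], [0.368, 0.93, -0.0], [0.003, -0.001, -1.0]]
force: [-0.4, -0.2, 0.2]
gripper_width: 0.0373
grasp_force: 0.0
```

```bash
python3 - <<'E'
from h import *
f=grab_frame("wrist")["frame"]; g=grab_frame("scene")["frame"][160:270,280:400]
cv2.imwrite("pics/w3.png",np.vstack([cv2.resize(f[130:280,220:480],(780,450))[:, :400+0] if 0 else np.hstack([cv2.resize(f[130:270,230:400],(425,350),interpolation=2),cv2.resize(g,(375,350),interpolation=2)])]))
E
```

```text
(no output)
```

View pics/w3.png

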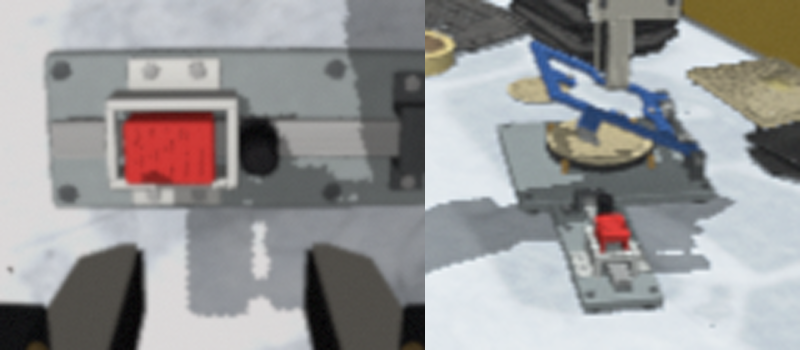

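The catch is up: its pad is back at about (340,231) in the scene view, as before the press, where a half-down catch would be about 3 px lower. The knob stands next to the housing, the frame is risen, the grille is in its nest, and the hand is clear.

```bash
python3 -c "
from station import *
print(close_job())"
```

```text
the job is handed in; nothing more can be done
None
```

The job is handed in: the bolt is fully back, the catch has sprung up so the bolt should be locked open, the press frame has risen, and the grille is still in its nest.

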